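# Shim the detector in its calibration cradle

### The job

The gas detector clamped in the calibration cradle must be backed by a snug spacer between its end and the end stop. Try the steel spacer plates from the rack in the gap, without forcing any (a light push only), and leave the thickest one that slides in standing fully down on the cradle's floor, about mid-way along the gap. The other plates stay in, or go back into, the slots of the rack; leave everything else where it is.

Things in the scene. Friction and masses are not known exactly. Their poses are not given: they have to be found in the camera images.
- plate_a_mid (a point): Centre (41 mm above its foot) of a spacer plate: steel, 14 mm thick (its y), 44 mm wide (x), 42 mm high, foot edges bevelled 2 mm; on top an upright black grip bar 18 mm long (x), 12 mm thick (y), from 42 to 82 mm above the foot. z up. About 200 g. Stands in a slot of the rack, turned under 0.1 rad from the rack's axes.
- plate_b_mid (a point): Centre (41 mm above its foot) of a spacer plate: steel, 16.5 mm thick (its y), 44 mm wide (x), 42 mm high, foot edges bevelled 2 mm; on top an upright black grip bar 26 mm long (x), 12 mm thick (y), from 42 to 82 mm above the foot. z up. About 230 g. Stands in a slot of the rack, turned under 0.1 rad from the rack's axes.
- plate_c_mid (a point): Centre (41 mm above its foot) of a spacer plate: steel, 19 mm thick (its y), 44 mm wide (x), 42 mm high, foot edges bevelled 2 mm; on top an upright black grip bar 34 mm long (x), 12 mm thick (y), from 42 to 82 mm above the foot. z up. About 260 g. Stands in a slot of the rack, turned under 0.1 rad from the rack's axes.
- plate_d_mid (a point): Centre (41 mm above its foot) of a spacer plate: steel, 21.5 mm thick (its y), 44 mm wide (x), 42 mm high, foot edges bevelled 2 mm; on top an upright black grip bar 42 mm long (x), 12 mm thick (y), from 42 to 82 mm above the foot. z up. About 290 g. Stands in a slot of the rack, turned under 0.1 rad from the rack's axes.
- rack: Fixed aluminium rack, 252 x 52 mm, 34 mm high; origin at the centre of its underside on the bench, z up. Four slots in a row, centred at x = -90, -30, 30, 90 mm, y = 0, each 52 mm (x) by 32 mm (y), floor 6 mm above the bench. Every slot takes any plate loosely; which plate stands in which slot changes.
- cradle: Grey slab 130 (x) x 250 (y) x 12 mm with an end stop and, to its +y, the gas detector (74 x 150 x 40 mm), all fixed. Origin on the bench below the middle of the stop's inner face (normal to y), z up. From that face to the detector's end is the gap: 14.8 to 23.5 mm, never the same; 74 mm long (x), centred on x = 0, walls rigid, upright, 40 mm above the slab top, upper edges bevelled 4 mm at 45 degrees.
- wrench: Bystander: open-ended steel wrench, 150 mm long, lying on the bench; origin at its underside (tools: on their axis). Not to be disturbed.
- adapter: Bystander: brass adapter, 26 mm dia, 36 mm high, standing; origin at its underside (tools: on their axis). Not to be disturbed.
- screwdriver: Bystander: screwdriver, 170 mm long, lying; origin at its underside (tools: on their axis). Not to be disturbed.
- cup: Bystander: blue plastic cup, 56 mm dia, 60 mm high; origin at its underside (tools: on their axis). Not to be disturbed.
- collar: Bystander: steel ring, 36 mm dia, 14 mm high; origin at its underside (tools: on their axis). Not to be disturbed.
- fitting: Bystander: steel fitting, 24 mm dia, 28 mm high, standing; origin at its underside (tools: on their axis). Not to be disturbed.
- spare_detector: Bystander: second grey detector, 66 x 120 x 34 mm, lying loose on the bench; origin at its underside (tools: on their axis). Not to be disturbed.
Things that resemble listed ones, but are neither listed nor needed, are in the scene too. Leave any green or purple look-alike of the part that bears plate_c_mid alone.

How it is judged:
By the outcome, as a careful person would: the job done as asked, in the order asked, and still so for the second after the job is handed in, with the robot touching nothing.
It also fails if it takes over 72 s, if anything falls off the work surface, if the arm or the gripper's body presses on something with over 40 N, if the wrist force passes 120 N, or if a joint passes its speed limit or range.

### The arm

A 7-joint arm with a two-finger parallel gripper is mounted at the origin on the work surface. World frame = base frame: x ahead of the robot, y to its left, z up, the work surface at z = 0. Lengths are in mm, angles in rad, forces in N, time in s.
With the tool pointing down it reaches from about 425 to 950 mm from the base axis. Payload 4.7 kg.
Tool frame: the origin (TCP) lies between the finger pads; the fingertips stand 14 mm ahead of it and the grasp point (between the pads) lies 5 mm behind it (bot.nose_length is the distance from the TCP to the fingertips, in mm); z points along the fingers, y is the line along which they close (so a half turn about z gives the same grasp; the last joint's range is limited). The gripper opens to 85 mm and grips with 20 to 120 N. Pads are 22 mm wide; open, the fingers measure 114 mm over their backs; the gripper's body (76 mm by 85 mm) begins 54 mm behind the grasp point. The pads swing forward as they close: fully open they stand 13 mm farther back than shut.
Start: joints at [-1.377, 0.469, -0.049, 1.532, 0.024, 1.141, -0.082], TCP at [149.106, 658.342, 245.335] pointing down, gripper open.
Joint ranges: [-2.59, 2.59], [-0.33, 1.99], [-1.39, 1.29], [0.1, 2.45], [-1.04, 4.18], [0.21, 1.99], [-2.66, 2.66]. Speed limits (rad/s): [2.57, 2.57, 3.14, 3.14, 3.14, 3.14, 3.14].

### API

Orientations are given as a 3x3 rotation matrix whose columns are the frame's x, y, z axes.
In Python, from cell import bot gives the robot as it stands.
- The arm moves only by the shell command python3 -m crank 'ROWS'. ROWS is JSON, a list of rows, each a list of 7 numbers: the finger opening in cm, from 0 to 8.54, then the shift along the tool's x, y, z in cm, then the turn, a rotation vector about the tool's x, y, z in rad. In form: [[claw, tx, ty, tz, rx, ry, rz], ...]. A call has 1 to 10 rows; each row is the pose to reach, as a shift and turn from the pose commanded when the call began, along the tool's axes at that moment; what a row does not reach only later rows make up. A row lasts 1/12 s, in which the tool goes at most 41.7 mm and 7.16 degrees, less where a joint would pass 70% of its speed; a pose out of reach is approached as far as the arm can. A call with a gripper value outside its range is refused whole. The fingers move at their own pace and stop on an object; the grip force is fixed at half the most. Time passes only in rows, so rows that repeat a pose let the fingers close. It gives the time, the measured TCP pose, the force, the opening and the grip force at its end, in the units of the state.
- bot.get_obs(): the state, without advancing time (a new reading comes with each control period).
- bot.read_camera(name): name is "scene" or "side" or "wrist"; returns a dict with "img" (400x640x3 uint8, red, green, blue), "fx", "fy", "cx", "cy" (pixels), "extrinsics" (4x4, takes a point from camera to world coordinates); the wrist camera has in their place "hand_eye" (4x4, takes a point from camera to tool coordinates, whose origin is the TCP and whose axes are the flange's). Camera axes: x right, y down, z forward; pixel columns grow to the right and rows downward; lengths in mm; the calibration is good to about 2 mm. A picture is of the moment at which its call begins: read the wrist's pose just before it. There is no depth.
- bot.finish_job(): hands the job in; it is judged then, once.
The state is a dict: "t": time; "joints": joint angles; "dq": joint speeds; "tau": joint torques, N m; "tool_pos": TCP position; "tool_rot": TCP orientation; "wrist_force": force on the tool from outside, world axes, zero at the start; "moment": the same for the moment, N m; "width": finger opening in mm; "grasp_force": force on a finger pad.
Only numpy, scipy, OpenCV 4.12 (cv2) and the standard library are available. Lean on these libraries where they do the work, as an engineer would, in place of code of your own. Each camera call takes 0.05 s, during which the arm holds its last target. There are 200 camera calls.

## Working session

There is one attempt and no reset: what is moved stays moved. The work goes in short steps, Python scripts to look and compute and a shell command to move; the robot and the scene stay as the last step left them, time stands still between calls to the robot, and variables do not carry over. Pictures are saved under pics/ and viewed, at most 10 in all, crops included, and the job is handed in when it is done.

```bash
mkdir -p pics; ls; python3 - <<'E'
from cell import bot
import cv2,numpy as np
o=bot.get_obs();print(o['t'],o['tool_pos'],o['tool_rot'],o['width'],o['wrist_force'])
for n in ['scene','side','wrist']:
    c=bot.read_camera(n);cv2.imwrite(f'pics/{n}0.png',c['img'][:,:,::-1]);print(n,c['fx'],c['cx'],c['cy'],np.round(c.get('extrinsics',c.get('hand_eye')),3).tolist())
E
```

```text
pics
0.0 [148.99519988 657.77627017 244.24945768] [[-9.75298649e-01  2.20890020e-01 -3.80918328e-04]
 [ 2.20890341e-01  9.75296714e-01 -1.94343520e-03]
 [-5.77770458e-05 -1.97957090e-03 -9.99998039e-01]] 85.28755547637871 [0.45699239 0.54759174 0.22295261]
scene 454.307109820754 327.1363232352048 193.14825256840388 [[0.746, 0.395, -0.537, 1192.514], [0.666, -0.43, 0.61, -699.068], [0.01, -0.812, -0.583, 834.369], [0.0, 0.0, 0.0, 1.0]]
side 417.4404758395771 318.3373827602159 202.03530845420718 [[0.96, -0.154, 0.234, 259.767], [-0.28, -0.547, 0.789, -731.306], [0.007, -0.823, -0.568, 646.546], [0.0, 0.0, 0.0, 1.0]]
wrist 321.2633398350008 320.9753076435412 199.22393999093757 [[-0.001, -0.951, -0.309, 79.882], [1.0, -0.001, 0.0, 0.64], [-0.0, -0.309, 0.951, -127.281], [0.0, 0.0, 0.0, 1.0]]
```

View pics/scene0.png

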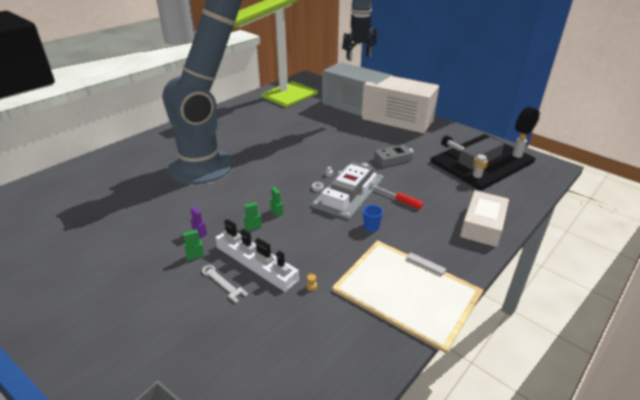

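View pics/side0.png

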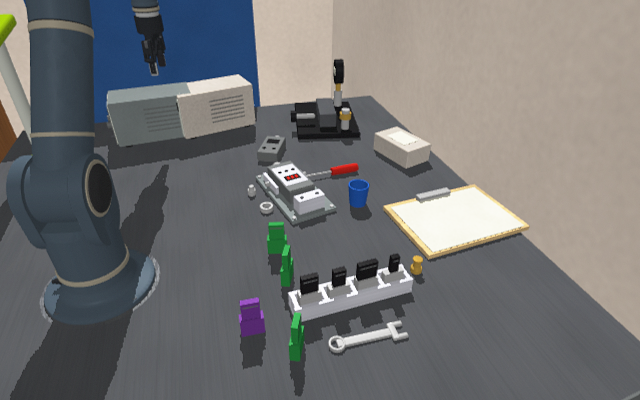

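The side view shows the rack with four black grips at about (309,284), (339,277), (367,270) and (394,263). The green and purple look-alikes stand outside it. The cradle is at about (293,190), with its stop block at about (310,200).

```bash
cat > h.py <<'E'
from cell import bot
import cv2,numpy as np
def cam(n):
    o=bot.get_obs();c=bot.read_camera(n)
    if n=='wrist':
        T=np.eye(4);T[:3,:3]=o['tool_rot'];T[:3,3]=o['tool_pos'];c['E']=T@c['hand_eye']
    else:c['E']=np.array(c['extrinsics'])
    return c
def ray(c,uv,z):
    uv=np.atleast_2d(uv).astype(float)
    d=np.c_[(uv[:,0]-c['cx'])/c['fx'],(uv[:,1]-c['cy'])/c['fy'],np.ones(len(uv))]@c['E'][:3,:3].T
    p=c['E'][:3,3];return p+d*((z-p[2])/d[:,2])[:,None]
def goto(x,y,z,yaw=None):
    """tool-frame shift (cm) to a TCP position, turn about tool z to put the tool y axis along yaw (mod pi)"""
    o=bot.get_obs();R=o['tool_rot'];s=R.T@(np.array([x,y,z])-o['tool_pos'])/10
    r=0
    if yaw is not None:
        v=R.T@np.array([np.cos(yaw),np.sin(yaw),0]);r=np.arctan2(-v[0],v[1]);r=(r+np.pi/2)%np.pi-np.pi/2
    print('shift cm',np.round(s,2),'rz',round(r,3),'j7',round(o['joints'][6],2))
E
python3 - <<'E'
from h import *
c=cam('side')
for z,L in [(85,[(309,276),(339,269),(367,263),(394,256)]),(34,[(289,294),(411,270),(297,318),(413,293)]),(0,[(417,273),(388,335),(266,212),(252,195)]),(12,[(256,177),(300,221),(335,212)]),(52,[(296,196),(323,189),(309,177)])]:
    print(z,np.round(ray(c,L,z)).tolist())
im=c['img'][130:370,230:440];cv2.imwrite('pics/crop1.png',cv2.resize(im,None,fx=2.5,fy=2.5,interpolation=cv2.INTER_CUBIC)[:,:,::-1])
E
```

```text
85 [[406.0, -182.0, 85.0], [466.0, -179.0, 85.0], [524.0, -178.0, 85.0], [584.0, -174.0, 85.0]]
34 [[368.0, -169.0, 34.0], [629.0, -173.0, 34.0], [369.0, -230.0, 34.0], [603.0, -233.0, 34.0]]
0 [[658.0, -154.0, 0.0], [529.0, -288.0, 0.0], [381.0, 160.0, 0.0], [358.0, 251.0, 0.0]]
12 [[382.0, 324.0, 12.0], [453.0, 83.0, 12.0], [550.0, 95.0, 12.0]]
52 [[457.0, 137.0, 52.0], [533.0, 150.0, 52.0], [514.0, 218.0, 52.0]]
```

View pics/crop1.png

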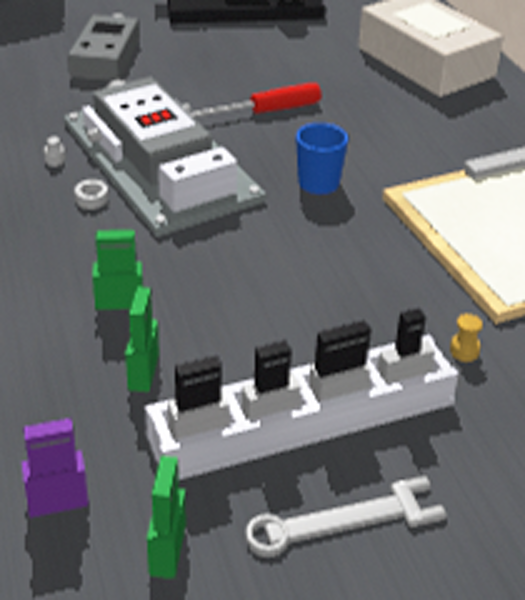

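The enlarged crop confirms the rack. From left to right the black-gripped steel plates are c (34 mm), b (26), d (42) and a (18). The four green or purple ones, at crop (117,270), (142,340), (55,465) and (167,515), are look-alikes outside the rack and stay put. Next I move the wrist camera over the gap.

```bash
python3 -c "
from h import *
goto(485,165,200,1.856)"
```

```text
shift cm [-43.66 -40.65   4.51] rz -0.508 j7 -0.08
```

```bash
python3 -m crank '[[8.5,-22,-20,2,0,0,-0.25],[8.5,-22,-20,2,0,0,-0.25],[8.5,-22,-20,2,0,0,-0.25],[8.5,-43.7,-40.7,4.5,0,0,-0.508],[8.5,-43.7,-40.7,4.5,0,0,-0.508],[8.5,-43.7,-40.7,4.5,0,0,-0.508],[8.5,-43.7,-40.7,4.5,0,0,-0.508],[8.5,-43.7,-40.7,4.5,0,0,-0.508],[8.5,-43.7,-40.7,4.5,0,0,-0.508],[8.5,-43.7,-40.7,4.5,0,0,-0.508]]'; python3 -c "
from h import *
goto(485,165,200,1.856)"
```

```text
t: 1.03
tool_pos: [384.1, 313.7, 214.4]
tool_rot: [[-0.96, -0.281, 0.0], [-0.281, 0.96, 0.0], [-0.0, 0.0, -1.0]]
wrist_force: [0.3, 0.1, 0.2]
width: 85.0
grasp_force: 0.0
shift cm [ -5.5  -17.11   1.44] rz 0.0 j7 1.08
```

```bash
python3 -m crank '[[8.5,-5.5,-17.1,1.4,0,0,0],[8.5,-5.5,-17.1,1.4,0,0,0],[8.5,-5.5,-17.1,1.4,0,0,0],[8.5,-5.5,-17.1,1.4,0,0,0],[8.5,-5.5,-17.1,1.4,0,0,0],[8.5,-5.5,-17.1,1.4,0,0,0],[8.5,-5.5,-17.1,1.4,0,0,0]]'; python3 - <<'E'
from h import *
c=cam('wrist');np.savez('gap1.npz',img=c['img'],E=c['E'],fx=c['fx'],fy=c['fy'],cx=c['cx'],cy=c['cy'])
cv2.imwrite('pics/w1.png',c['img'][:,:,::-1])
E
```

```text
t: 1.62
tool_pos: [484.3, 166.5, 200.2]
tool_rot: [[-0.96, -0.279, -0.001], [-0.279, 0.96, 0.0], [0.001, 0.0, -1.0]]
wrist_force: [-0.1, -0.0, -0.7]
width: 84.6
grasp_force: 0.0
```

View pics/w1.png

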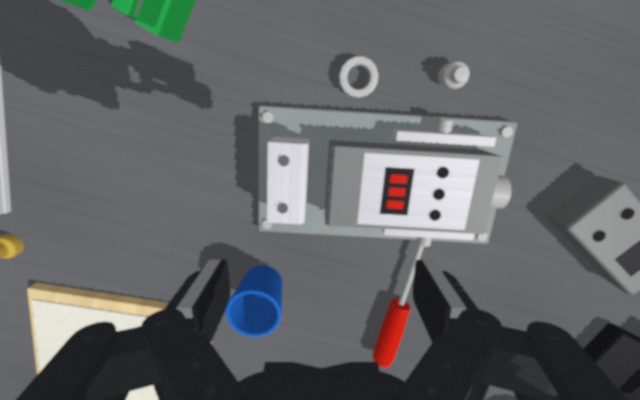

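The stop's top is at cols 268–308, rows 140–222, and the detector's near end is at col ~331. The gap lies between them, seen straight down. I'll enlarge it and take edge lines.

```bash
python3 - <<'E'
import numpy as np,cv2
d=np.load('gap1.npz');im=d['img']
g=cv2.cvtColor(im,cv2.COLOR_RGB2GRAY)
for r in range(150,222,12): print(r,g[r:r+3,300:340].mean(0).astype(int).tolist())
c=im[130:240,255:345];cv2.imwrite('pics/crop2.png',cv2.resize(c,None,fx=5.4,fy=5.4,interpolation=cv2.INTER_CUBIC)[:,:,::-1])
E
```

```text
150 [217, 219, 220, 222, 223, 221, 216, 200, 166, 126, 104, 100, 101, 102, 101, 101, 101, 101, 102, 101, 101, 102, 102, 102, 101, 101, 101, 95, 87, 79, 80, 84, 86, 94, 111, 125, 132, 134, 135, 135]
162 [219, 221, 223, 225, 224, 221, 208, 181, 142, 112, 102, 101, 100, 100, 100, 100, 101, 99, 99, 101, 100, 101, 100, 101, 101, 100, 98, 89, 80, 80, 83, 86, 92, 106, 123, 133, 136, 135, 135, 135]
174 [219, 221, 225, 226, 224, 216, 196, 161, 122, 104, 100, 99, 100, 100, 101, 100, 102, 102, 101, 101, 100, 101, 101, 102, 99, 98, 90, 82, 79, 84, 86, 93, 106, 122, 132, 134, 135, 135, 135, 136]
186 [224, 226, 227, 226, 221, 207, 176, 135, 107, 101, 100, 101, 100, 100, 100, 99, 101, 101, 101, 101, 101, 101, 100, 100, 99, 93, 84, 80, 83, 86, 89, 104, 120, 130, 134, 133, 134, 133, 134, 134]
198 [225, 227, 227, 225, 216, 193, 156, 119, 102, 101, 100, 100, 101, 101, 101, 102, 102, 102, 101, 101, 101, 100, 100, 99, 95, 86, 79, 82, 85, 89, 102, 118, 129, 133, 133, 134, 134, 134, 133, 134]
210 [226, 228, 227, 221, 207, 184, 163, 153, 152, 152, 153, 153, 152, 153, 153, 153, 152, 152, 151, 151, 150, 149, 148, 142, 124, 98, 86, 86, 88, 99, 115, 128, 133, 133, 133, 134, 134, 134, 134, 134]
```

View pics/crop2.png

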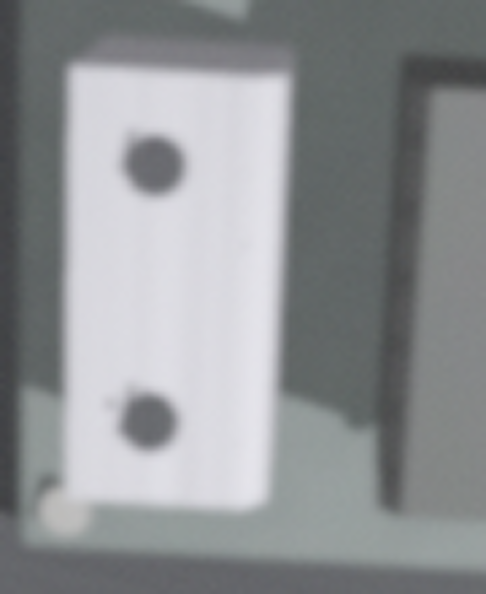

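```bash
cat > gap.py <<'E'
from h import *
import sys
def half(p,a,b,lo,hi):  # subpixel crossing of midlevel between col a and b
    m=(lo+hi)/2
    for i in range(a,b):
        if (p[i]-m)*(p[i+1]-m)<=0 and p[i]!=p[i+1]: return i+(m-p[i])/(p[i+1]-p[i])
d=dict(np.load('gap1.npz'))
g=cv2.GaussianBlur(cv2.cvtColor(d['img'],cv2.COLOR_RGB2GRAY),(1,3),0).astype(float)
S,F,T=[],[],[]
for r in range(148,206,2):
    p=g[r]
    S.append((half(p,300,318,222,100),r));F.append((half(p,318,335,100,80),r));T.append((half(p,322,340,86,135),r))
S,F,T=map(np.array,(S,F,T))
for zs in (12,48):
    A,B,C=ray(d,S,zs),ray(d,F,12),ray(d,T,52)
    def line(P):
        vx,vy,x,y=cv2.fitLine(P[:,:2].astype(np.float32),cv2.DIST_HUBER,0,.01,.01).ravel();v=np.array([vx,vy]);v*=np.sign(vx);return v,np.array([x,y])
    (va,pa),(vb,pb),(vc,pc)=map(line,(A,B,C));n=np.array([-vc[1],vc[0]])
    print('stopz',zs,'angles',[round(float(np.arctan2(v[1],v[0])),3) for v in(va,vb,vc)],'y stop,floorDet,topDet-4',n@pa,n@pb,n@pc-4)
# ends of detector / stop tops along x' 
for z,pts in [(52,[(268,140),(309,142),(266,222),(304,224),(334,146),(329,227)]),(12,[(260,104),(516,124),(258,231),(489,242)])]:
    P=ray(d,pts,z)[:,:2];print(np.c_[P,P@vc,P@n].round(1).tolist())
E
python3 gap.py
```

```text
stopz 12 angles [0.224, 0.221, 0.223] y stop,floorDet,topDet-4 42.12153 61.366203 61.515076
stopz 48 angles [0.224, 0.221, 0.223] y stop,floorDet,topDet-4 43.15049 61.366203 61.515076
[[455.3, 112.2, 468.8, 8.8], [447.2, 146.1, 468.4, 43.7], [528.9, 127.6, 544.1, 7.6], [521.1, 161.8, 544.0, 42.7], [444.5, 167.6, 470.6, 65.2], [517.6, 184.9, 545.6, 65.9]]
[[431.5, 92.4, 441.3, -5.2], [381.0, 332.6, 445.1, 240.2], [559.0, 119.3, 571.5, -7.2], [502.2, 361.8, 569.8, 241.8]]
```

```bash
python3 -c "
from h import *
goto(440,-180,200,1.616)"
```

```text
shift cm [ 1.401e+01 -3.214e+01  1.000e-02] rz 0.241 j7 1.47
```

```bash
python3 -m crank '[[8.5,14,-32.1,0,0,0,0.24],[8.5,14,-32.1,0,0,0,0.24],[8.5,14,-32.1,0,0,0,0.24],[8.5,14,-32.1,0,0,0,0.24],[8.5,14,-32.1,0,0,0,0.24],[8.5,14,-32.1,0,0,0,0.24],[8.5,14,-32.1,0,0,0,0.24],[8.5,14,-32.1,0,0,0,0.24],[8.5,14,-32.1,0,0,0,0.24],[8.5,14,-32.1,0,0,0,0.24]]'; python3 -m crank '[[8.5,0,0,0,0,0,0],[8.5,0,0,0,0,0,0]]'; python3 - <<'E'
from h import *
c=cam('wrist');np.savez('rack1.npz',img=c['img'],E=c['E'],fx=c['fx'],fy=c['fy'],cx=c['cx'],cy=c['cy'])
cv2.imwrite('pics/w2.png',c['img'][:,:,::-1])
print(bot.get_obs()['joints'],bot.get_obs()['t'])
m=(c['img'].max(2)<60).astype(np.uint8)
cs,_=cv2.findContours(m,cv2.RETR_EXTERNAL,cv2.CHAIN_APPROX_NONE)
for k in cs:
    if 100<cv2.contourArea(k)<6000: print(cv2.boundingRect(k),cv2.minAreaRect(k))
E
```

```text
t: 2.5
tool_pos: [439.6, -183.3, 200.8]
tool_rot: [[-0.999, -0.04, 0.001], [-0.04, 0.999, -0.001], [-0.001, -0.001, -1.0]]
wrist_force: [-0.6, 0.5, -0.2]
width: 85.3
grasp_force: 0.0
t: 2.67
tool_pos: [440.9, -177.9, 200.3]
tool_rot: [[-0.999, -0.049, 0.0], [-0.049, 0.999, 0.001], [-0.0, 0.001, -1.0]]
wrist_force: [-0.1, 0.3, 0.1]
width: 85.0
grasp_force: 0.0
[-0.0234766   0.19522514  0.36578029  2.06096514 -0.08995733  0.90051921
  2.01266927] 2.7167
(311, 251, 11, 102) ((316.0, 301.5), (101.0, 10.0), 90.0)
(309, 200, 11, 40) ((314.0, 219.5), (39.0, 10.0), 90.0)
```

View pics/w2.png

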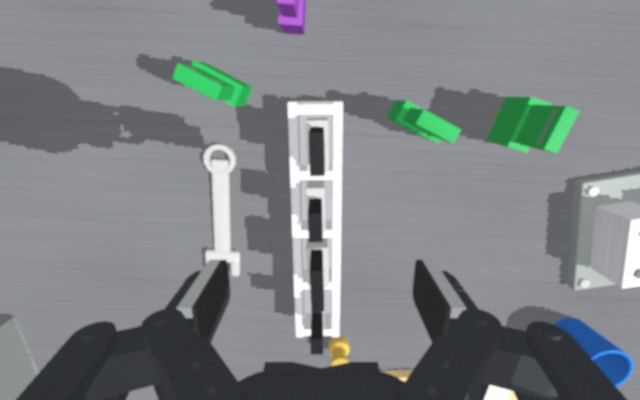

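```bash
python3 - <<'E'
from h import *
d=dict(np.load('rack1.npz'));g=d['img'].max(2)
for nm,r0,r1,L in [('c',118,182,34),('b',190,246,26),('d',240,315,42)]:
    m=np.zeros_like(g);m[r0:r1,302:333]=(g[r0:r1,302:333]<75)
    k=max(cv2.findContours(m,cv2.RETR_EXTERNAL,cv2.CHAIN_APPROX_NONE)[0],key=cv2.contourArea)
    x,y,w,h=cv2.boundingRect(k);print(nm,(x,y,w,h))
    rr=range(y+h-int(h*.5),y+h-3)
    ed=np.array([[np.nonzero(m[r])[0].min()-.5,np.nonzero(m[r])[0].max()+.5,r] for r in rr])
    l,r=ray(d,ed[:,[0,2]],88),ray(d,ed[:,[1,2]],88)
    mid=(l+r)/2;a=np.polyfit(mid[:,0],mid[:,1],1)
    end=ray(d,[[x+w/2,y+h-.5]],88)[0]
    cx=end[0]-L/2;print('thick',np.median(l[:,1]-r[:,1]),'yaw',round(a[0],3),'end',end.round(1),'centre',round(cx,1),round(np.polyval(a,cx),1))
print(ray(d,[[287,102],[343,101],[296,336],[339,336]],34).round(1).tolist())
E
```

```text
c (310, 128, 13, 46)
thick -8.999250693495938 yaw 0.081 end [ 418.5 -181.4   88. ] centre 401.5 -182.3
b (309, 199, 12, 42)
thick -8.877338802249767 yaw 0.106 end [ 474.7 -180.2   88. ] centre 461.7 -180.9
d (311, 251, 12, 64)
thick -8.691573761755933 yaw 0.081 end [ 546.6 -175.3   88. ] centre 525.6 -176.5
[[368.6, -210.1, 34.0], [365.4, -161.2, 34.0], [618.0, -196.1, 34.0], [615.8, -148.2, 34.0]]
```

Plate c's bar is at cols 310–323, rows 128–174, which puts its centre at about (401.5, -182). The rest of the row matches b, d and a. Going to plate c.

```bash
python3 -c "
from h import *
goto(401.5,-182.2,67,1.646)"
```

```text
shift cm [ 3.95 -0.26 13.32] rz -0.025 j7 2.01
```

```bash
python3 -m crank '[[5,3.95,-0.25,3,0,0,-0.025],[5,3.95,-0.25,5,0,0,-0.025],[5,3.95,-0.25,7,0,0,-0.025],[5,3.95,-0.25,9,0,0,-0.025],[5,3.95,-0.25,11,0,0,-0.025],[5,3.95,-0.25,12.5,0,0,-0.025],[5,3.95,-0.25,13.3,0,0,-0.025],[5,3.95,-0.25,13.3,0,0,-0.025],[5,3.95,-0.25,13.3,0,0,-0.025]]' && python3 -m crank '[[3,0,0,0,0,0,0],[2,0,0,0,0,0,0],[1,0,0,0,0,0,0],[0.6,0,0,0,0,0,0],[0.6,0,0,0,0,0,0],[0.6,0,0,0,0,0,0],[0.6,0,0,0,0,0,0]]'
```

```text
t: 3.47
tool_pos: [401.3, -183.8, 67.5]
tool_rot: [[-0.997, -0.072, -0.0], [-0.072, 0.997, 0.0], [0.0, 0.0, -1.0]]
wrist_force: [0.2, 0.9, 0.7]
width: 50.0
grasp_force: 0.0
t: 4.05
tool_pos: [401.5, -184.9, 68.2]
tool_rot: [[-0.998, -0.07, 0.002], [-0.07, 0.998, -0.0], [-0.002, -0.0, -1.0]]
wrist_force: [-0.2, 1.0, 7.3]
width: 11.4
grasp_force: 59.0
```

```bash
python3 -m crank '[[0.6,0,0,-1,0,0,0],[0.6,0,0,-2.5,0,0,0],[0.6,0,0,-5,0,0,0],[0.6,0,0,-8,0,0,0],[0.6,0,0,-11,0,0,0],[0.6,0,0,-11,0,0,0]]'; python3 -c "
from h import *
goto(483,162.7,180,1.5708+.223)"
```

```text
t: 4.55
tool_pos: [403.7, -186.1, 182.5]
tool_rot: [[-0.998, -0.07, 0.01], [-0.07, 0.998, -0.002], [-0.01, -0.003, -1.0]]
wrist_force: [1.0, -0.3, -2.2]
width: 10.9
grasp_force: 58.6
shift cm [-10.34  34.24   0.25] rz -0.153 j7 2.07
```

```bash
python3 -m crank '[[0.6,-3,6,0,0,0,-0.05],[0.6,-10.3,34.2,0.2,0,0,-0.15],[0.6,-10.3,34.2,0.2,0,0,-0.15],[0.6,-10.3,34.2,0.2,0,0,-0.15],[0.6,-10.3,34.2,0.2,0,0,-0.15],[0.6,-10.3,34.2,0.2,0,0,-0.15],[0.6,-10.3,34.2,0.2,0,0,-0.15],[0.6,-10.3,34.2,0.2,0,0,-0.15],[0.6,-10.3,34.2,0.2,0,0,-0.15],[0.6,-10.3,34.2,0.2,0,0,-0.15]]' ; python3 -m crank '[[0.6,0,0,0,0,0,0],[0.6,0,0,0,0,0,0],[0.6,0,0,0,0,0,0]]';python3 -c "
from h import *
goto(483,162.7,127,1.5708+.223)"
```

```text
t: 5.38
tool_pos: [479.4, 170.7, 174.9]
tool_rot: [[-0.974, -0.228, 0.0], [-0.228, 0.974, 0.003], [-0.001, 0.003, -1.0]]
wrist_force: [-0.0, 0.5, -2.3]
width: 10.7
grasp_force: 59.1
t: 5.63
tool_pos: [479.1, 161.7, 175.0]
tool_rot: [[-0.976, -0.216, -0.001], [-0.216, 0.976, -0.001], [0.001, -0.001, -1.0]]
wrist_force: [-0.7, -0.0, -2.5]
width: 11.7
grasp_force: 59.1
shift cm [-0.41  0.01  4.79] rz -0.005 j7 1.42
```

```bash
python3 -m crank '[[0.6,-0.4,0,1.5,0,0,-0.005],[0.6,-0.4,0,3,0,0,-0.005],[0.6,-0.4,0,4.5,0,0,-0.005],[0.6,-0.4,0,4.5,0,0,-0.005],[0.6,-0.4,0,4.5,0,0,-0.005],[0.6,-0.4,0,4.5,0,0,-0.005]]'; python3 - <<'E'
from h import *
c=cam('wrist');np.savez('held1.npz',img=c['img'],E=c['E'],fx=c['fx'],fy=c['fy'],cx=c['cx'],cy=c['cy'])
cv2.imwrite('pics/w3.png',cv2.resize(c['img'][60:360,180:460],None,fx=2,fy=2,interpolation=cv2.INTER_CUBIC)[:,:,::-1])
for _ in range(3):
  o=bot.get_obs();print(o['tool_pos'],o['tool_rot'][:,1])
E
```

```text
t: 6.13
tool_pos: [484.1, 163.9, 131.1]
tool_rot: [[-0.975, -0.222, 0.001], [-0.222, 0.975, 0.0], [-0.001, 0.0, -1.0]]
wrist_force: [0.2, 0.1, -1.8]
width: 11.5
grasp_force: 58.9
[484.21752602 164.18698877 131.38212678] [-2.22250530e-01  9.74989544e-01  3.02904497e-04]
[484.21752602 164.18698877 131.38212678] [-2.22250530e-01  9.74989544e-01  3.02904497e-04]
[484.21752602 164.18698877 131.38212678] [-2.22250530e-01  9.74989544e-01  3.02904497e-04]
```

View pics/w3.png

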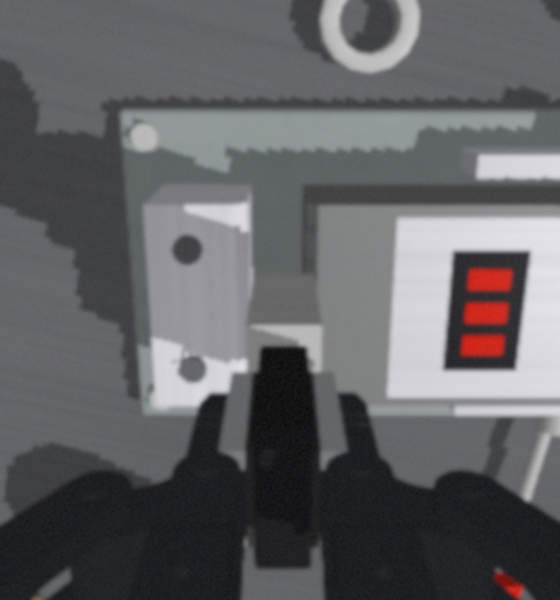

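```bash
python3 - <<'E'
from h import *
d=dict(np.load('held1.npz'))
g=cv2.cvtColor(d['img'],cv2.COLOR_RGB2GRAY).astype(int)
for r in (166,174,182,190,197,202,208,214,220): print(r,g[r-1:r+2,300:345].mean(0).astype(int).tolist())
E
```

```text
166 [218, 218, 213, 200, 178, 149, 118, 101, 98, 98, 98, 97, 98, 97, 97, 98, 98, 97, 97, 97, 97, 98, 98, 97, 98, 97, 97, 97, 96, 95, 90, 79, 73, 76, 81, 83, 83, 85, 97, 115, 126, 131, 131, 131, 131]
174 [189, 203, 206, 197, 178, 151, 121, 101, 99, 98, 97, 98, 98, 99, 98, 98, 98, 98, 97, 98, 98, 98, 97, 97, 98, 97, 97, 97, 97, 96, 89, 78, 71, 73, 76, 75, 76, 82, 94, 115, 126, 130, 131, 131, 131]
182 [140, 139, 138, 140, 145, 138, 118, 102, 98, 96, 97, 97, 96, 96, 96, 98, 96, 97, 96, 97, 97, 97, 96, 98, 97, 97, 98, 97, 97, 95, 88, 79, 74, 78, 81, 82, 83, 88, 102, 116, 127, 129, 130, 131, 131]
190 [141, 141, 139, 143, 147, 140, 119, 101, 97, 96, 97, 96, 96, 96, 95, 96, 97, 96, 96, 97, 97, 97, 98, 97, 97, 98, 98, 98, 98, 94, 87, 75, 70, 73, 75, 77, 79, 88, 104, 120, 128, 129, 130, 130, 130]
197 [142, 142, 140, 144, 155, 160, 144, 117, 103, 100, 101, 100, 100, 101, 102, 101, 102, 101, 101, 102, 102, 101, 100, 101, 102, 101, 102, 101, 101, 99, 96, 93, 93, 92, 93, 93, 93, 95, 107, 121, 128, 130, 130, 130, 130]
202 [142, 141, 141, 145, 153, 152, 135, 114, 106, 103, 104, 103, 104, 103, 103, 104, 104, 103, 104, 104, 103, 105, 103, 103, 104, 104, 104, 104, 103, 104, 104, 104, 103, 103, 104, 104, 104, 107, 115, 124, 128, 130, 130, 130, 131]
208 [143, 142, 141, 142, 142, 132, 115, 105, 102, 103, 103, 103, 103, 103, 103, 102, 102, 103, 102, 103, 102, 102, 102, 102, 102, 103, 103, 102, 103, 103, 103, 103, 102, 102, 102, 102, 103, 105, 113, 121, 127, 129, 129, 130, 129]
214 [143, 142, 139, 133, 120, 107, 103, 102, 101, 102, 102, 102, 103, 102, 103, 102, 102, 102, 101, 102, 101, 102, 102, 103, 102, 100, 102, 102, 102, 102, 102, 103, 103, 101, 101, 101, 102, 101, 105, 114, 122, 128, 129, 130, 130]
220 [144, 140, 134, 122, 111, 107, 107, 108, 109, 108, 109, 108, 109, 108, 108, 108, 108, 108, 108, 109, 108, 108, 109, 109, 108, 108, 108, 109, 108, 109, 109, 108, 108, 110, 108, 108, 109, 108, 110, 112, 118, 124, 129, 129, 130]
```

The picture shows the plate foot (crop cols 252–316, row ~275) just right of the gap's centre (crop cols 250–303). I'll shift about 2.5 mm towards the stop, then lower gently.

```bash
python3 -m crank '[[0.6,0.1,-0.25,0,0,0,0],[0.6,0.1,-0.25,1,0,0,0],[0.6,0.1,-0.25,1.5,0,0,0],[0.6,0.1,-0.25,1.8,0,0,0],[0.6,0.1,-0.25,2,0,0,0],[0.6,0.1,-0.25,2,0,0,0]]'; python3 -m crank '[[0.6,0,0,0.1,0,0,0],[0.6,0,0,0.2,0,0,0],[0.6,0,0,0.3,0,0,0],[0.6,0,0,0.3,0,0,0]]'; python3 -m crank '[[0.6,0,0,0.1,0,0,0],[0.6,0,0,0.2,0,0,0],[0.6,0,0,0.3,0,0,0],[0.6,0,0,0.3,0,0,0]]'
```

```text
t: 6.68
tool_pos: [482.7, 161.8, 109.7]
tool_rot: [[-0.975, -0.224, -0.001], [-0.224, 0.975, -0.0], [0.001, -0.0, -1.0]]
wrist_force: [-0.1, -0.1, -2.2]
width: 11.2
grasp_force: 59.2
t: 7.02
tool_pos: [483.5, 161.5, 107.5]
tool_rot: [[-0.975, -0.223, 0.001], [-0.223, 0.975, -0.0], [-0.001, -0.0, -1.0]]
wrist_force: [0.7, -1.2, -1.5]
width: 11.6
grasp_force: 59.2
t: 7.35
tool_pos: [483.2, 161.4, 104.1]
tool_rot: [[-0.975, -0.223, -0.0], [-0.223, 0.975, -0.001], [0.0, -0.0, -1.0]]
wrist_force: [1.7, -2.4, -3.1]
width: 11.0
grasp_force: 59.0
```

```bash
python3 -m crank '[[0.6,0,-0.03,0.1,0,0,0],[0.6,0,-0.03,0.3,0,0,0],[0.6,0,-0.03,0.5,0,0,0],[0.6,0,-0.03,0.5,0,0,0]]'; python3 -m crank '[[0.6,0,0,0.2,0,0,0],[0.6,0,0,0.4,0,0,0],[0.6,0,0,0.6,0,0,0],[0.6,0,0,0.6,0,0,0]]'
```

```text
t: 7.68
tool_pos: [483.1, 161.4, 98.9]
tool_rot: [[-0.975, -0.223, -0.0], [-0.223, 0.975, -0.0], [0.0, -0.0, -1.0]]
wrist_force: [0.7, -3.1, -3.0]
width: 11.4
grasp_force: 59.0
t: 8.02
tool_pos: [483.1, 161.4, 92.9]
tool_rot: [[-0.975, -0.223, -0.0], [-0.223, 0.975, -0.0], [0.0, -0.0, -1.0]]
wrist_force: [1.8, -2.4, -3.8]
width: 11.7
grasp_force: 58.9
```

```bash
python3 -m crank '[[0.6,0,-0.02,0.3,0,0,0],[0.6,0,-0.02,0.7,0,0,0],[0.6,0,-0.02,1.1,0,0,0],[0.6,0,-0.02,1.4,0,0,0],[0.6,0,-0.02,1.4,0,0,0]]'; python3 -m crank '[[0.6,0,-0.07,0,0,0,0],[0.6,0,-0.07,0,0,0,0],[0.6,0,-0.07,0,0,0,0]]';  python3 -m crank '[[0.6,0,0.07,0,0,0,0],[0.6,0,0.14,0,0,0,0],[0.6,0,0.14,0,0,0,0],[0.6,0,0.14,0,0,0,0]]'
```

```text
t: 8.43
tool_pos: [482.8, 161.4, 78.5]
tool_rot: [[-0.975, -0.223, -0.001], [-0.223, 0.975, -0.0], [0.001, -0.0, -1.0]]
wrist_force: [1.6, -2.8, -4.1]
width: 11.0
grasp_force: 59.1
t: 8.68
tool_pos: [483.0, 161.2, 79.3]
tool_rot: [[-0.975, -0.224, -0.001], [-0.224, 0.975, 0.0], [0.001, 0.001, -1.0]]
wrist_force: [-0.2, 0.2, -2.8]
width: 11.3
grasp_force: 59.1
t: 9.02
tool_pos: [483.0, 161.5, 79.4]
tool_rot: [[-0.975, -0.223, -0.0], [-0.223, 0.975, -0.001], [0.001, -0.001, -1.0]]
wrist_force: [0.7, -4.8, -2.4]
width: 11.3
grasp_force: 59.1
```

```bash
python3 -m crank '[[0.6,0,-0.14,0,0,0,0],[0.6,0,-0.29,0,0,0,0],[0.6,0,-0.29,0,0,0,0],[0.6,0,-0.29,0,0,0,0]]'; python3 -c "
from h import *
print(bot.get_obs()['tool_pos'])"
```

```text
t: 9.35
tool_pos: [483.6, 160.8, 79.5]
tool_rot: [[-0.975, -0.224, 0.0], [-0.224, 0.975, 0.002], [-0.001, 0.002, -1.0]]
wrist_force: [-1.0, 3.3, -2.2]
width: 11.5
grasp_force: 59.1
[483.60112857 160.8464616   79.54410996]
```

Play with c in the gap is well under 1 mm. That leaves no room for d, which is 2.5 mm thicker, so c is the right one. I'll seat it and release.

```bash
python3 -m crank '[[0.6,0,0.13,0.1,0,0,0],[0.6,0,0.13,0.3,0,0,0],[0.6,0,0.13,0.45,0,0,0],[0.6,0,0.13,0.55,0,0,0],[0.6,0,0.13,0.6,0,0,0],[0.6,0,0.13,0.6,0,0,0]]'
```

```text
t: 9.85
tool_pos: [483.6, 161.0, 74.2]
tool_rot: [[-0.975, -0.223, 0.0], [-0.223, 0.975, 0.001], [-0.0, 0.001, -1.0]]
wrist_force: [-3.6, 1.3, 6.6]
width: 11.1
grasp_force: 60.5
```

```bash
python3 -m crank '[[1.6,0,0,-0.05,0,0,0],[2.5,0,0,-0.05,0,0,0],[3.5,0,0,-0.05,0,0,0],[4,0,0,-0.05,0,0,0],[4,0,0,-0.05,0,0,0]]'; python3 -m crank '[[4,0,0,-1,0,0,0],[4,0,0,-3,0,0,0],[4,0,0,-6,0,0,0],[4.5,-1,0,-9,0,0,0],[6,-2,0,-12,0,0,0],[8,-2,0,-12,0,0,0],[8,-2,0,-12,0,0,0],[8,-2,0,-12,0,0,0]]';python3 - <<'E'
from h import *
w=cam('wrist');s=cam('side')
a=cv2.resize(w['img'][80:300,200:400],(400,440));b=cv2.resize(s['img'][130:240,230:330],(400,440))
cv2.imwrite('pics/end.png',np.hstack([a,b])[:,:,::-1])
np.savez('end.npz',img=w['img'],E=w['E'],fx=w['fx'],fy=w['fy'],cx=w['cx'],cy=w['cy'])
E
```

```text
t: 10.27
tool_pos: [483.5, 160.3, 73.8]
tool_rot: [[-0.975, -0.223, -0.0], [-0.223, 0.975, -0.0], [0.0, -0.0, -1.0]]
wrist_force: [-0.2, 0.7, -0.3]
width: 40.0
grasp_force: 0.0
t: 10.93
tool_pos: [502.2, 164.7, 193.8]
tool_rot: [[-0.975, -0.223, -0.001], [-0.223, 0.975, -0.0], [0.001, -0.0, -1.0]]
wrist_force: [-0.2, -0.5, 0.2]
width: 80.0
grasp_force: 0.0
```

View pics/end.png

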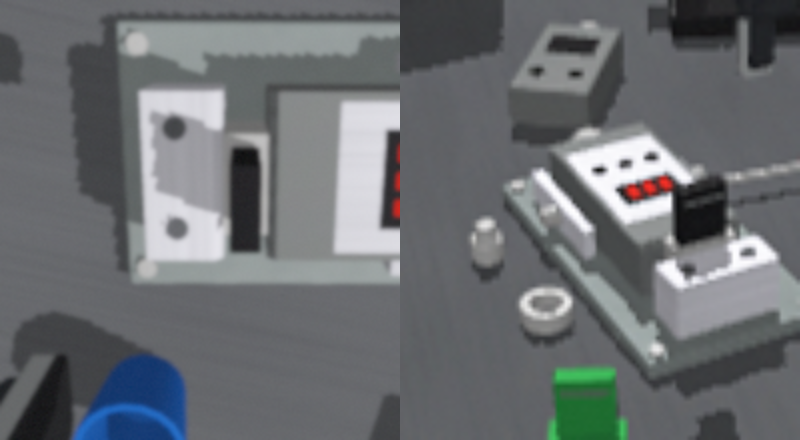

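```bash
python3 - <<'E'
from h import *
d=dict(np.load('end.npz'));v=np.array([np.cos(.223),np.sin(.223)])
f=lambda x,y:(200+x/2,80+y/2)
for n,p,z in [('stop near/far',[f(182,90),f(182,261)],52),('det',[f(300,92),f(300,258)],52),('plate near',[f(250,133)],54),('bar far',[f(245,251)],94)]:
    print(n,(ray(d,[*p],z)[:,:2]@v).round(1))
E
```

```text
stop near/far [470.2 544.6]
det [470.9 543.2]
plate near [487.4]
bar far [525.4]
```

Plate c stands in the gap with its black bar at left-crop cols 231–258. It is seated at the floor height and about 2 mm from mid-gap. The neighbouring things are undisturbed.

```bash
python3 -c "
from cell import bot
print(bot.finish_job())"
```

```text
the job is handed in; nothing more can be done
None
```

Plate c (19 mm) stands fully down in the gap, about 2 mm from mid-way; it has under 1 mm of play, so I ruled out the thicker plate d without trying it, and plates a, b and d were never moved from the rack.

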